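# Hang the turtle notice on the display panel's screw

## Task

Take the white notice plate with the turtle picture out of its rack and hang it on the display panel: find the screw head with the round part of the keyhole, press the plate in against the two spring pins, and pull it down until the slot is fully home on the screw and both pins snap out into the plate's side holes. Let go and leave it hanging straight; be gentle, since the panel is light and its screw tears out, and leave the things around it where they are.

Things in the scene. Friction and masses are not known exactly. Their poses are not given: they have to be found in the camera images.
- sign: Loose white notice plate, 0.11 to 0.21 kg, upright in the rack's slot (may lean 3 degrees). Plate 120 mm wide (y), 5 mm thick (x), 112 mm high (z). Origin: centre of its underside; +x: front, with dark turtle picture; +z up. On its centre line a keyhole goes right through it: round (octagonal) part 19 mm across, 82 mm up, and above it a slot 10 mm wide that ends 101 mm up.
- sign_hole (a point): Centre of the keyhole's round part, mid-thickness of the plate (0, 0, 82 mm in the sign's frame).
- sign_seat (a point): Where the screw's shank axis lies when the slot is fully home (0, 0, 98 mm in the sign's frame), 16 mm above sign_hole. Level with it, 35 mm either side, are two through holes 14 mm square; at home the panel's two spring pins snap into them.
- sign_grip (a point): Middle of the sign's plain metal grip tab, 40 mm wide, 10 mm thick, centred above the plate from 112 to 177 mm up; this point is at (0, 0, 166 mm) in the sign's frame. Pinch it here front to back from above with a strong grip; lower down the fingers would meet the panel's top.
- panel: Fixed light panel, 18 mm thick (x), 200 mm wide (y), 153 mm high, on a foot 6 mm high that reaches 65 mm ahead of the origin. Origin: centre of the underside. Its front face looks to its own +x, away from the robot, 9 mm ahead of the origin. In it a steel carrier (screw and two pins) is set on the centre line, 114 to 146 mm up: not reported, look or feel for it; it does not shift.
- screw_nominal (a point): Screw on the panel, nominal place only: on the face, centre line, 130 mm up; the true one is up to 16 mm higher or lower. Pan-head screw along the panel's +x: shank 6 mm across; head 14 mm across, 10 to 14.5 mm off the face, front edge bevelled 0.5 mm. The plate slides behind the head only with its back within 5 mm of the face. More than 25 N between plate and panel tears the screw out.
- pin_a (a joint): One of two black spring pins, 10 mm across, 35 mm either side of the screw at its true height (this one on the panel's -y side). Value: 0 standing 8 mm out of the face, 0.008 pressed flush (m). 0.4 N at first touch, 0.4 N more per mm. The plate pushes both in and they then rub on its back, so that it does not drop home by its own weight; they snap out again when it is home.
- pin_b (a joint): The other spring pin, on the panel's +y side; alike.
- rack: Fixed grey rack, 80 x 160 mm, 38 mm high, with one upright slot 7 mm wide along its y, whose floor is 8 mm up. Origin: centre of the underside.
- sanitizer: Bystander: clear pump bottle, 56 mm across, 131 mm high. Origin: centre of the underside.
- clipboard: Bystander: clipboard lying flat, 140 x 180 mm, 14 mm high at the clip. Origin: centre of the underside.
- pot: Bystander: clear specimen pot with a white lid, 56 mm across, 57 mm high. Origin: centre of the underside.
There are look-alikes about, which are no part of the job. There is more than one size of the sign; the one meant has the size given above. Leave any orange look-alike of the panel alone.

How it is judged:
By the outcome, as a careful person would: the job done as asked, in the order asked, and still so for the second after the job is handed in, with the robot touching nothing.
It also fails if it takes over 72 s, if anything falls off the work surface, if the arm or the gripper's body presses on something with over 40 N, if the wrist force passes 120 N, or if a joint passes its speed limit or range.

## Robot

A 6-joint arm with a two-finger parallel gripper is mounted at the origin on the work surface. World frame = base frame: x ahead of the robot, y to its left, z up, the work surface at z = 0. Lengths are in m, angles in degrees, forces in N, time in s.
With the tool pointing down it reaches from about 0.25 to 0.725 m from the base axis. Payload 9.7 kg.
Tool frame: the origin (TCP) lies between the finger pads; the fingertips stand 25 mm ahead of it and the grasp point (between the pads) lies 6 mm ahead of it; z points along the fingers, y is the line along which they close (so a half turn about z gives the same grasp; the last joint's range is limited). The gripper opens to 85 mm and grips with 20 to 120 N. Pads are 22 mm wide; open, the fingers measure 114 mm over their backs; the gripper's body (76 mm by 85 mm) begins 54 mm behind the grasp point. The pads swing forward as they close: fully open they stand 13 mm farther back than shut.
Start: joints at [63.598, 4.979, 10.078, 95.1, 0, 90], TCP at [0.245, 0.493, 0.256] pointing down, gripper open.
Joint ranges: [-179.16, 179.16], [-48.56, 103.87], [-65.8, 70.77], [-126.05, 130.52], [-82.76, 87.17], [-180, 180]. Speed limits (degrees/s): [127.2, 127.2, 147.25, 180, 180, 180].

## Interface

Orientations are given as [roll, pitch, yaw] about the fixed x, y, z axes, in that order (R = Rz(yaw) Ry(pitch) Rx(roll)).
In Python, from workcell import bot gives the robot as it stands. The module is installed in compiled form; this text tells all that it offers.
- The arm moves only by the shell command python3 -m pendant [FORCE], which reads ROWS from standard input. ROWS is a JSON list of rows, 1 to 5 of them, each of 5 numbers: dx, dy, dz in m, then a turn about the tool's z in degrees, then the finger opening in m; each row is the pose to reach, as a shift and turn from the pose commanded when the command began, along the tool's axes at that moment; what a row does not reach only later rows make up. A row lasts 1/12 s, in which the tool goes at most 0.0417 m and 7.16 degrees, less where a joint would pass 70% of its speed; a pose out of reach is approached as far as the arm can. The fingers move at their own pace and stop on an object; FORCE is the grip in N (left out, the last holds). Time passes only in rows, so rows that do not move let the fingers close. It prints the time, the measured TCP pose, the force, the opening and the grip force at its end. Input that does not fit is refused with a message, and nothing moves.
- bot.get_obs(): the state, without advancing time (a new reading comes with each control period).
- bot.camera(name): name is "scene" or "top" or "wrist"; returns the picture (400x640x3 uint8, blue, green, red); there is no depth.
- bot.camera_info(name): a dict with "mtx" (3x3 intrinsics, pixels), "k1" (the pictures are not rectified: a ray, as slopes to the right and down, at radius r is drawn at 1 + k1 r^2 times it, then the intrinsics apply), "extrinsics" (4x4, takes a point from camera to world coordinates). Camera axes: x right, y down, z forward; pixel columns grow to the right and rows downward; lengths in m; the calibration is good to about 2 mm. A picture is of the moment at which its call begins: read the wrist's pose just before it. camera_info takes no time and is no camera call; for the wrist camera it gives the pose at the moment of the call.
- bot.job_done(): hands the job in; it is judged then, once.
The state is a dict: "time": time; "q": joint angles; "qd": joint speeds; "joint_efforts": joint torques, N m; "ee_pos": TCP position; "tcp_rot": TCP orientation; "wrist_force": force on the tool from outside, world axes, zero at the start; "torque": the same for the moment, N m; "opening": finger opening in m; "grasp_force": force on a finger pad.
Only numpy, scipy, OpenCV 4.12 (cv2) and the standard library are available. Lean on these libraries where they do the work, as an engineer would, in place of code of your own. Each camera call takes 0.05 s, during which the arm holds its last target. There are 200 camera calls.

## Working session

There is one attempt and no reset: what is moved stays moved. The work goes in short steps, Python scripts to look and compute and a shell command to move; the robot and the scene stay as the last step left them, time stands still between calls to the robot, and variables do not carry over. Pictures are saved under pics/ and viewed, at most 11 in all, crops included, and the job is handed in when it is done.

```bash
mkdir -p pics
cat > h.py <<'E'
import numpy as np, cv2, json
from workcell import bot
def snap(n,f):
    i=bot.camera_info(n); im=bot.camera(n); cv2.imwrite(f,im); np.savez(f+'.npz',m=i['mtx'],k=i['k1'],e=i['extrinsics']); return im
def ray(f,u,v):
    d=np.load(f+'.npz'); m=d['m']; k=float(d['k'])
    p=cv2.undistortPoints(np.array([[[u,v]]],float),m,np.array([k,0,0,0.]))[0,0]
    E=d['e']; r=E[:3,:3]@[p[0],p[1],1]; return E[:3,3],r/np.linalg.norm(r)
def plane(f,u,v,z):
    o,r=ray(f,u,v); return o+r*(z-o[2])/r[2]
def tri(*a):
    A=np.zeros((3,3));b=np.zeros(3);R=[ray(*x) for x in a]
    for o,r in R:
        P=np.eye(3)-np.outer(r,r);A+=P;b+=P@o
    X=np.linalg.solve(A,b); return X,[np.linalg.norm(np.cross(X-o,r)) for o,r in R]
def proj(f,X):
    d=np.load(f+'.npz');E=np.linalg.inv(d['e']);c=E[:3,:3]@np.array(X)+E[:3,3]
    x=c[:2]/c[2];x=x*(1+float(d['k'])*(x@x));return d['m'][:2,:2]@x+d['m'][:2,2]
E
python3 - <<'E'
from h import *
a=snap('scene','pics/s0.png');b=snap('top','pics/t0.png');c=snap('wrist','pics/w0.png')
for f in 'stw':
    d=np.load(f'pics/{f}0.png.npz');print(d['m'].round(1).tolist(),d['k'],d['e'].round(3).tolist())
o=bot.get_obs();print({k:np.round(v,3).tolist() for k,v in o.items()})
E
```

```text
[[454.5, 0.0, 316.6], [0.0, 454.5, 197.1], [0.0, 0.0, 1.0]] -0.0791363922841317 [[-0.342, 0.518, -0.784, 1.431], [0.939, 0.21, -0.271, 0.28], [0.024, -0.829, -0.559, 0.775], [0.0, 0.0, 0.0, 1.0]]
[[479.5, 0.0, 324.2], [0.0, 479.5, 188.9], [0.0, 0.0, 1.0]] -0.08235881991964156 [[0.004, -0.996, 0.085, 0.43], [-1.0, -0.003, 0.018, -0.028], [-0.017, -0.085, -0.996, 1.455], [0.0, 0.0, 0.0, 1.0]]
[[297.2, 0.0, 319.6], [0.0, 297.2, 205.4], [0.0, 0.0, 1.0]] -0.022071191866316224 [[0.445, 0.852, 0.276, 0.172], [0.895, -0.423, -0.14, 0.528], [-0.002, 0.31, -0.951, 0.374], [0.0, 0.0, 0.0, 1.0]]
{'time': 0.15, 'q': [63.6, 5.003, 10.043, 95.099, 0.0, 90.001], 'qd': [-0.089, -0.051, 0.245, -0.004, -0.031, 0.002], 'joint_efforts': [0.001, -52.076, 46.504, 0.014, 0.0, -0.0], 'ee_pos': [0.244, 0.493, 0.256], 'tcp_rot': [-179.942, -0.0, 153.599], 'wrist_force': [0.171, 0.346, 0.503], 'torque': [-0.013, -0.026, -0.064], 'grasp_force': 0.0, 'opening': 0.086}
```

View pics/s0.png

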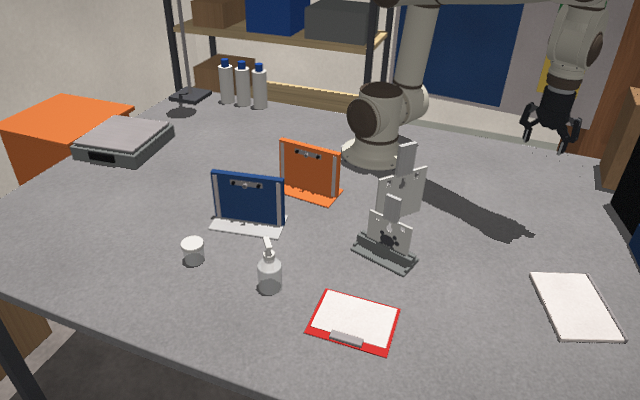

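View pics/t0.png

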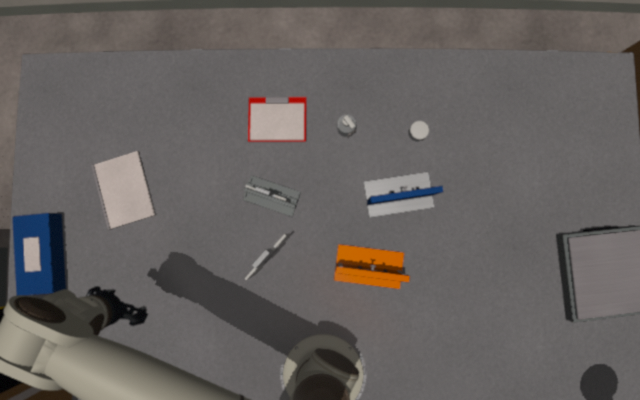

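The scene view shows the blue panel (247,200), the orange look-alike (310,170), a white plate with a dark picture in the rack (390,235), and a second, larger white plate standing behind it (403,195). The rack plate fits the description: it is in the rack, has the picture, and is the smaller one. I'll confirm with an enlarged crop.

Run:
```python
from h import *
s=cv2.imread('pics/s0.png');t=cv2.imread('pics/t0.png')
r=lambda im,x,y,w,h:cv2.resize(im[y:y+h,x:x+w],(400,300),interpolation=cv2.INTER_CUBIC)
o=np.vstack([np.hstack([r(s,335,140,140,140),]*1+[r(s,200,155,100,75)]),np.hstack([r(t,230,165,80,60),r(t,360,155,100,75)])])
o[:300,:400]=cv2.resize(s[135:276,330:430+88][:, :188],(400,300),interpolation=cv2.INTER_CUBIC)
cv2.imwrite('pics/c1.png',o)
```

```text
(no output)
```

View pics/c1.png

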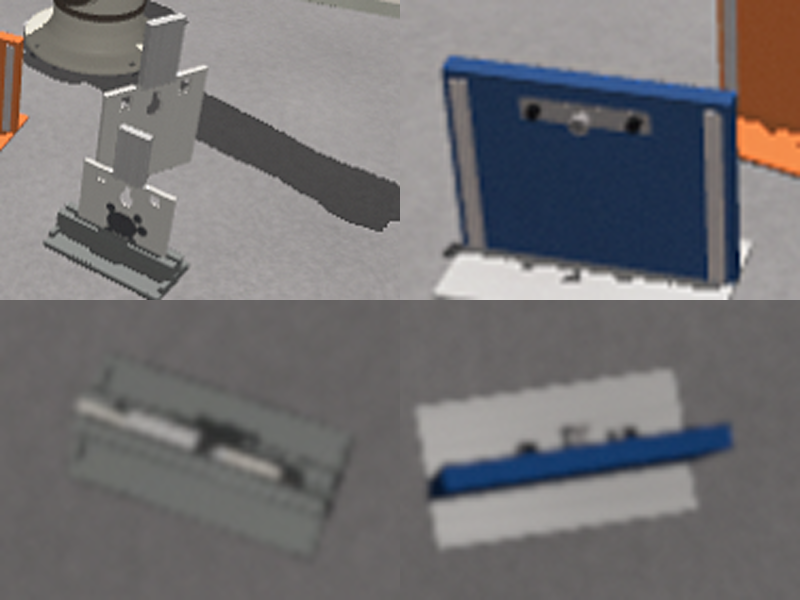

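The enlarged crop confirms that the plate in the rack carries the turtle, while the one behind is larger, has no picture and stands free. The blue panel shows the screw at about scene (244.5,186) and the pins at (233,183) and (258,186).

Run:
```python
from h import *
S='pics/s0.png';T='pics/t0.png'
p=lambda n,*a:print(n,*[np.round(x,4) for x in a])
X,e=tri((S,245-34+.3,169.3),(T,443,189));p('panel -y top',X,e)
X,e=tri((S,284.2,178.7),(T,367.5,201));p('panel +y top',X,e)
X,e=tri((S,244.5,186.3),(T,403,188));p('screw',X,e)
# rack crop corners (BL crop scale5 origin 230,165) bottoms approx z=.038
for c in [(110,355),(350,437),(315,560),(72,475)]: p('rack',plane(T,230+c[0]/5,165+(c[1]-300)/5,.038))
# sign corners in scene (TL crop)
c=lambda x,y:(S,330+x/2.128,135+y/2.128)
p('plate len test')
# tab top ends in scene
for q in [(121,123),(154,137)]: p('tab top@.185',plane(*c(*q),.185))
for q in [(85,158),(176,197)]: p('plate top@.12',plane(*c(*q),.12))
for q in [(105,92),(207,66)]: p('other top@z.15',plane(*c(*q),.15))
```

```text
panel -y top [ 0.5413 -0.3283  0.1541] [0.0003 0.0003]
panel +y top [ 0.5094 -0.1259  0.153 ] [0.0035 0.0035]
screw [ 0.547  -0.2251  0.128 ] [0.0021 0.0021]
rack [0.5887 0.2131 0.038 ]
rack [0.54   0.0691 0.038 ]
rack [0.467  0.0892 0.038 ]
rack [0.5168 0.2346 0.038 ]
plate len test
tab top@.185 [0.524  0.1421 0.185 ]
tab top@.185 [0.5377 0.1822 0.185 ]
plate top@.12 [0.5137 0.104  0.12  ]
plate top@.12 [0.5486 0.2178 0.12  ]
other top@z.15 [0.4087 0.0998 0.15  ]
other top@z.15 [0.2935 0.2095 0.15  ]
```

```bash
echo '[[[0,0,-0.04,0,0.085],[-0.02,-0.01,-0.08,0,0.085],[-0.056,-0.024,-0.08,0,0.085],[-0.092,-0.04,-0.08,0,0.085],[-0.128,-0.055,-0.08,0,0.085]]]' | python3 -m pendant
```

```text
refused: ROWS must be a list of rows, each a list of 5 numbers. Nothing was moved.
```

The error is about the shape of the input: a list of rows, each a list of 5 numbers. Fixing that and sending the same move.

```bash
echo '[[0,0,-0.04,0,0.085],[-0.02,-0.01,-0.08,0,0.085],[-0.056,-0.024,-0.08,0,0.085],[-0.092,-0.04,-0.08,0,0.085],[-0.128,-0.055,-0.08,0,0.085]]' | python3 -m pendant
echo '[[-0.036,-0.015,0,0,0.085],[-0.072,-0.03,0,0,0.085],[-0.108,-0.046,0,0,0.085],[-0.144,-0.061,0,0,0.085],[-0.18,-0.076,0,0,0.085]]' | python3 -m pendant
echo '[[-0.036,-0.015,0,0,0.085],[-0.072,-0.03,0,0,0.085],[-0.095,-0.04,0,7,0.085],[-0.095,-0.04,0,14,0.085],[-0.095,-0.04,0,21,0.085]]' | python3 -m pendant
echo '[[0,0,0,7,0.085],[0,0,0,14,0.085],[0,0,0,21,0.085],[0,0,0,28,0.085],[0,0,0,35,0.085]]' | python3 -m pendant
echo '[[0,0,0,7,0.085],[0,0,0,14,0.085],[0,0,0,21,0.085],[0,0,0,25,0.085],[0,0,0,25,0.085]]' | python3 -m pendant
python3 - <<'E'
from h import *
o=bot.get_obs();print(np.round(o['q'],1),o['ee_pos'],o['tcp_rot'],o['time'])
snap('wrist','pics/w1.png')
E
```

```text
time: 0.57
ee_pos: [0.3354, 0.3855, 0.3368]
tcp_rot: [179.9, 0.0, 153.7]
wrist_force: [0.0, -0.0, -0.1]
opening: 0.0849
grasp_force: 0.0
time: 0.98
ee_pos: [0.463, 0.2366, 0.3362]
tcp_rot: [180.0, -0.0, 153.6]
wrist_force: [0.1, 0.9, -0.5]
opening: 0.0846
grasp_force: 0.0
time: 1.4
ee_pos: [0.5304, 0.1587, 0.3354]
tcp_rot: [-179.9, -0.0, 132.1]
wrist_force: [0.1, -0.4, -0.3]
opening: 0.0853
grasp_force: 0.0
time: 1.82
ee_pos: [0.5295, 0.1602, 0.336]
tcp_rot: [-180.0, 0.0, 97.2]
wrist_force: [-0.7, 0.5, 0.2]
opening: 0.0847
grasp_force: 0.0
time: 2.23
ee_pos: [0.5295, 0.1602, 0.336]
tcp_rot: [-180.0, 0.0, 72.4]
wrist_force: [-0.5, 0.6, -0.4]
opening: 0.0845
grasp_force: 0.0
[ 16.8   8.2  22.7 104.5   0.  124.4] [0.52945988 0.16024544 0.33601463] [-1.79974101e+02  1.72233840e-02  7.24179914e+01] 2.2333
```

View pics/w1.png

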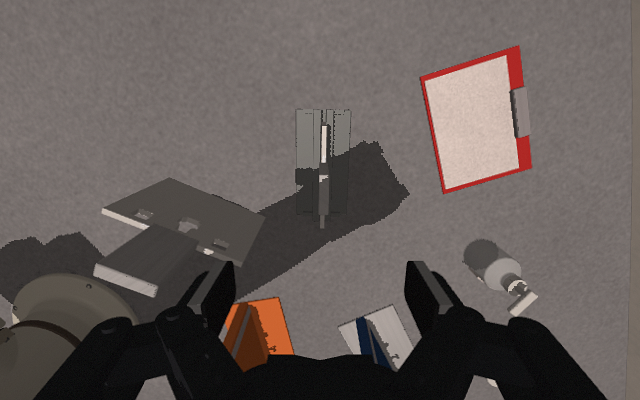

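The wrist view shows the rack at (323,160), the tab's top edge running (323,178)→(322,228) between the fingers, the larger plate at left, and the blue panel at (372,345).

```bash
echo '[[0,0,0.035,0,0.085],[0,0,0.07,0,0.085],[0,0,0.07,0,0.085]]' | python3 -m pendant | tail -5
python3 - <<'E'
from h import *
b=snap('wrist','pics/w2.png');a=cv2.imread('pics/w1.png')
r=lambda im,x,y,w,h:cv2.resize(im[y:y+h,x:x+w],(400,600),interpolation=cv2.INTER_CUBIC)
cv2.imwrite('pics/c2.png',np.hstack([r(a,275,100,100,150),r(b,270,110,100,150)]))
E
```

```text
ee_pos: [0.527, 0.1595, 0.2583]
tcp_rot: [-179.4, 0.4, 72.8]
wrist_force: [-0.5, -0.9, -2.4]
opening: 0.0848
grasp_force: 0.0
```

View pics/c2.png

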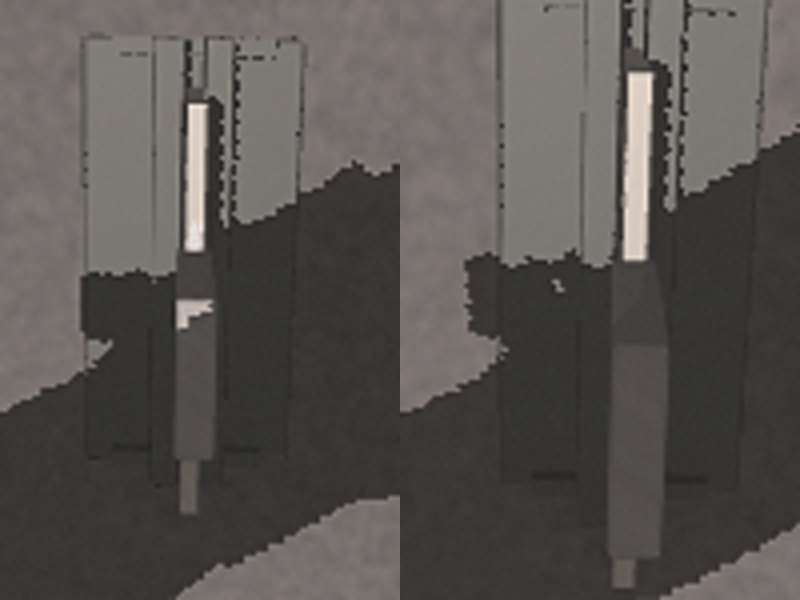

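Run:
```python
from h import *
A='pics/w1.png';B='pics/w2.png'
P=[]
for a,b in [((177,298),(213,343)),((213,298),(268,343)),((175,458),(208,555)),((212,458),(262,555))]:
    X,e=tri((A,275+a[0]/4,100+a[1]/4),(B,270+b[0]/4,110+b[1]/4));P.append(X);print(X.round(4),np.round(e,4), plane(B,270+b[0]/4,110+b[1]/4,.185).round(4))
Q=np.array([plane(B,270+b[0]/4,110+b[1]/4,.185) for b in [(213,343),(268,343),(208,555),(262,555)]])
n=(Q[0]+Q[1])/2;f=(Q[2]+Q[3])/2;d=n-f
print('centre',Q.mean(0),'width',np.linalg.norm(d),np.linalg.norm(Q[0]-Q[1]),'yaw tool x',np.degrees(np.arctan2(d[1],d[0])))
# rack slot-independent lean check: plate top edge near end vs tab
o=bot.get_obs();p=o['ee_pos'];y=np.radians(o['tcp_rot'][2]);R=np.array([[np.cos(y),np.sin(y)],[np.sin(y),-np.cos(y)]])
print(p,o['tcp_rot'],'tool-frame offset',R.T@(Q.mean(0)-p)[:2],np.load(B+'.npz')['e'][:3,3],bot.camera_info('wrist')['extrinsics'][:3,3])
```

```text
[0.5335 0.18   0.1801] [0.0001 0.0001] [0.5339 0.1814 0.185 ]
[0.5422 0.1779 0.1822] [0.0004 0.0004] [0.5427 0.1787 0.185 ]
[0.5214 0.1433 0.1837] [0.0001 0.0001] [0.5215 0.144  0.185 ]
[0.5303 0.1406 0.1837] [0.0003 0.0003] [0.5307 0.1412 0.185 ]
centre [0.53218788 0.16134034 0.185     ] width 0.039407680793636136 0.00921724772162633 yaw tool x 71.95135147899789
[0.52780337 0.1597775  0.26265294] [-179.64608388    0.23874668   72.73133325] tool-frame offset [0.00279395 0.00372294] [0.55022181 0.23605166 0.3761123 ] [0.55054799 0.23612562 0.38070639]
```

```bash
echo '[[0.0015,0.002,0.03,0.5,0.085],[0.0015,0.002,0.06,0.5,0.085],[0.0015,0.002,0.086,0.5,0.085],[0.0015,0.002,0.086,0.5,0.085],[0.0015,0.002,0.086,0.5,0.085]]' | python3 -m pendant 100|head -4
echo '[[0,0,0,0,0],[0,0,0,0,0],[0,0,0,0,0],[0,0,0,0,0],[0,0,0,0,0]]' | python3 -m pendant 100
echo '[[0,0,0,0,0],[0,0,0,0,0],[0,0,0,0,0],[0,0,0,0,0],[0,0,0,0,0]]' | python3 -m pendant 100
```

```text
time: 3.0
ee_pos: [0.5322, 0.1612, 0.1822]
tcp_rot: [180.0, -0.0, 72.2]
wrist_force: [0.2, 0.3, 0.8]
time: 3.42
ee_pos: [0.5321, 0.1612, 0.1811]
tcp_rot: [179.9, -0.0, 72.1]
wrist_force: [0.3, 0.3, -0.4]
opening: 0.0252
grasp_force: 0.0
time: 3.83
ee_pos: [0.5322, 0.1611, 0.1809]
tcp_rot: [179.9, -0.0, 72.1]
wrist_force: [1.1, -0.6, 4.9]
opening: 0.0084
grasp_force: 98.3
```

```bash
echo '[[0,0,-0.015,0,0],[0,0,-0.03,0,0],[0,0,-0.05,0,0],[0,0,-0.08,0,0],[0,0,-0.115,0,0]]' | python3 -m pendant
echo '[[0,0,-0.035,0,0],[0,0,-0.065,0,0],[-0.03,0.02,-0.065,0,0],[-0.063,0.04,-0.065,0,0],[-0.096,0.061,-0.065,0,0]]' | python3 -m pendant|head -2
echo '[[-0.033,0.021,0,0,0],[-0.066,0.042,0,0,0],[-0.099,0.063,0,0,0],[-0.132,0.084,0,0,0],[-0.165,0.105,0,0,0]]' | python3 -m pendant|head -2
echo '[[-0.033,0.021,0,0,0],[-0.066,0.042,0,0,0],[-0.099,0.063,0,-6,0],[-0.114,0.072,0,-12,0],[-0.114,0.072,0,-18,0]]' | python3 -m pendant|head -3
echo '[[0,0,0,-5,0],[0,0,0.03,-9,0],[0,0,0.06,-9,0],[0,0,0.09,-9,0],[0,0,0.09,-9,0]]' | python3 -m pendant
python3 - <<'E'
from h import *
print(plane('pics/t0.png',346,124,.12),plane('pics/t0.png',419,130,.057))
o=bot.get_obs();print(o['ee_pos'],o['tcp_rot'],o['opening'])
snap('wrist','pics/w3.png');snap('scene','pics/s3.png')
E
```

```text
time: 4.25
ee_pos: [0.5309, 0.1609, 0.2943]
tcp_rot: [-179.8, 0.1, 72.1]
wrist_force: [0.8, 0.8, -0.3]
opening: 0.0081
grasp_force: 98.0
time: 4.67
ee_pos: [0.5605, 0.0504, 0.3602]
time: 5.08
ee_pos: [0.6095, -0.1401, 0.3596]
time: 5.5
ee_pos: [0.6434, -0.2734, 0.3563]
tcp_rot: [-179.7, -0.1, 90.2]
time: 5.92
ee_pos: [0.64, -0.2676, 0.2591]
tcp_rot: [-179.2, -0.5, 99.1]
wrist_force: [0.3, -0.6, -3.8]
opening: 0.0085
grasp_force: 97.9
[ 0.72812535 -0.06505589  0.12      ] [ 0.7248434  -0.28298706  0.057     ]
[ 0.63999048 -0.26758779  0.25914756] [-179.15128388   -0.53980393   99.09771055] 0.008488940976536224
```

View pics/w3.png

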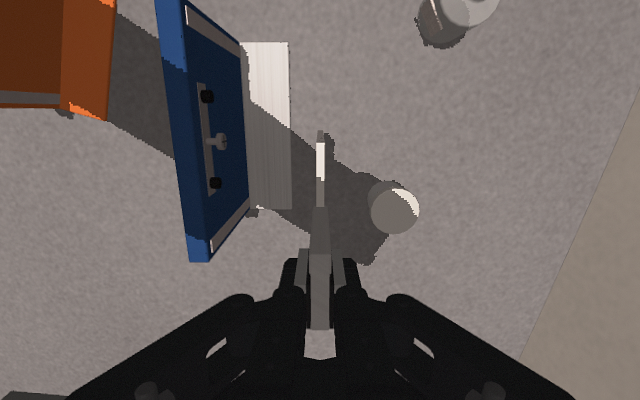

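The wrist view shows the panel face with the screw head (222,141), pins at (207,96) and (215,183), and the held plate edge-on at (320,150)-(320,325). I'll take settled views from two places.

```bash
echo '[[0,0,0,0,0],[0,0,0,0,0],[0,0,0,0,0],[0,0,0,0,0]]' | python3 -m pendant|head -3
python3 - <<'E'
from h import *
snap('wrist','pics/w4.png')
E
echo '[[0.03,0,-0.01,0,0],[0.06,0,-0.02,0,0],[0.06,0,-0.02,0,0],[0.06,0,-0.02,0,0],[0.06,0,-0.02,0,0]]' | python3 -m pendant|head -3
python3 - <<'E'
from h import *
b=snap('wrist','pics/w5.png');a=cv2.imread('pics/w4.png')
r=lambda im,x,y,w,h:cv2.resize(im[y:y+h,x:x+w],(400,600),interpolation=cv2.INTER_CUBIC)
cv2.imwrite('pics/c4.png',np.hstack([r(a,170,70,100,150),r(b,170,130,100,150)]))
E
```

```text
time: 6.35
ee_pos: [0.6438, -0.2692, 0.2723]
tcp_rot: [179.8, 0.1, 99.1]
time: 6.82
ee_pos: [0.6338, -0.2098, 0.2907]
tcp_rot: [180.0, 0.0, 99.1]
```

View pics/c4.png

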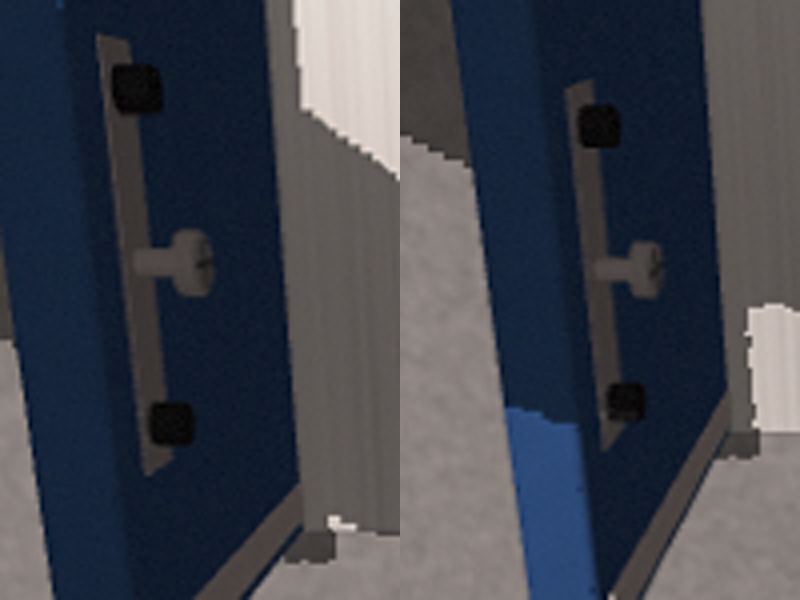

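```bash
cat > m.py <<'E'
from h import *
A='pics/w4.png';B='pics/w5.png'
def t(a,b): return tri((A,170+a[0]/4,70+a[1]/4),(B,170+b[0]/4,130+b[1]/4))
R={}
for n,a,b in [('headfront',(206,264),(255,265)),('headmid',(193,263),(246,269)),('base',(137,263),(197,269)),('pb',(137,90),(200,126)),('pa',(172,424),(226,403))]:
    X,e=t(a,b);R[n]=X;print(n,X.round(4),np.round(e,4))
d=R['pb']-R['pa'];print('pin dist',np.linalg.norm(d),d,'yaw',np.degrees(np.arctan2(-d[0],d[1])))
print('pin mid',(R['pa']+R['pb'])/2)
E
python3 m.py
python3 - <<'E'
from h import *
# panel top edge line near-face corners / top edge line in w4/w5 for yaw: fits of front-top edge
for f,pts in [('pics/w4.png',[(66,30),(131,590)]),('pics/w5.png',[(131,20),(182,540)])]:
    y0=70 if '4' in f else 130
    P=[plane(f,170+x/4,y0+y/4,.153) for x,y in pts];d=P[0]-P[1];print(P,np.degrees(np.arctan2(-d[0],d[1])))
E
```

```text
headfront [ 0.5485 -0.2268  0.125 ] [0.0002 0.0002]
headmid [ 0.5478 -0.2261  0.1312] [0.0001 0.0001]
base [ 0.536  -0.2279  0.1314] [0.0001 0.0001]
pb [ 0.5342 -0.1929  0.1303] [0.0001 0.0001]
pa [ 0.5455 -0.2617  0.1327] [0.0001 0.0001]
pin dist 0.06972911212832109 [-0.0112746   0.06877218 -0.00232818] yaw 9.310322862595015
pin mid [ 0.53986811 -0.22730397  0.13150431]
[array([ 0.52885606, -0.18417668,  0.153     ]), array([ 0.54520496, -0.29376003,  0.153     ])] 8.485453304758598
[array([ 0.5254834 , -0.16756829,  0.153     ]), array([ 0.54240249, -0.29005726,  0.153     ])] 7.86435825342532
```

```bash
cat >> m.py <<'E'
print('carrier');
for a,b in [((97,35),(165,90)),((130,40),(192,80)),((172,462),(228,428)),((146,474),(202,450))]:
    X,e=t(a,b);print(X.round(4),np.round(e,4))
S='pics/s0.png'
n=np.array([np.cos(.154),np.sin(.154),0]);F=np.array([.5357,-.2277,0])
def face(f,u,v,off):
    o,r=ray(f,u,v);return o+r*((F+off*n-o)@n)/(r@n)
print('scene head',face(S,244.5,186.3,.0145),'pins',face(S,233.25,183,.004),face(S,258.25,186,.004))
for f in (A,B):
    a=(206,264) if f==A else (255,265); y0=70 if f==A else 130
    print('wrist head front on plane',face(f,170+a[0]/4,y0+a[1]/4,.0145))
    im=cv2.imread(f);h=cv2.cvtColor(im,cv2.COLOR_BGR2HSV)
    m=((h[...,0]>100)&(h[...,0]<125)&(h[...,1]>120)).astype(np.uint8)
    c=max(cv2.findContours(m,0,2)[0],key=cv2.contourArea)
    print('poly',cv2.approxPolyDP(c,2.5,True)[:,0].tolist())
    print('tab/plate col 320 gray', [(y,int(im[y,320].mean())) for y in range(100,260,4)])
E
python3 m.py|tail -14
```

```text
pin dist 0.06972911212832109 [-0.0112746   0.06877218 -0.00232818] yaw 9.310322862595015
pin mid [ 0.53986811 -0.22730397  0.13150431]
carrier
[ 0.5289 -0.1839  0.1393] [0.0002 0.0002]
[ 0.5301 -0.1834  0.1247] [0.0001 0.0001]
[ 0.5438 -0.2727  0.1247] [0.0004 0.0004]
[ 0.5425 -0.2719  0.1398] [0.0003 0.0003]
scene head [ 0.55005847 -0.22566952  0.12999525] pins [ 0.54504491 -0.26182376  0.12870877] [ 0.53442788 -0.19342794  0.12941637]
wrist head front on plane [ 0.55012214 -0.22607972  0.12958733]
poly [[153, 0], [188, 250], [206, 251], [224, 228], [211, 244], [207, 240], [207, 230], [244, 188], [234, 55], [184, 24], [181, 4], [184, 3], [232, 39], [184, 0]]
tab/plate col 320 gray [(100, 137), (104, 133), (108, 127), (112, 132), (116, 135), (120, 131), (124, 131), (128, 135), (132, 94), (136, 96), (140, 95), (144, 228), (148, 225), (152, 224), (156, 223), (160, 224), (164, 222), (168, 222), (172, 222), (176, 222), (180, 102), (184, 103), (188, 103), (192, 104), (196, 104), (200, 103), (204, 102), (208, 74), (212, 73), (216, 73), (220, 74), (224, 73), (228, 73), (232, 73), (236, 72), (240, 73), (244, 71), (248, 73), (252, 72), (256, 87)]
wrist head front on plane [ 0.54989644 -0.22462574  0.13159145]
poly [[180, 86], [180, 111], [205, 296], [220, 296], [223, 291], [221, 278], [250, 228], [243, 111], [204, 110], [201, 94], [242, 98], [241, 95], [201, 87]]
tab/plate col 320 gray [(100, 133), (104, 140), (108, 133), (112, 134), (116, 133), (120, 136), (124, 131), (128, 133), (132, 95), (136, 93), (140, 96), (144, 227), (148, 224), (152, 224), (156, 223), (160, 223), (164, 223), (168, 223), (172, 221), (176, 221), (180, 220), (184, 94), (188, 103), (192, 103), (196, 103), (200, 104), (204, 103), (208, 74), (212, 72), (216, 73), (220, 72), (224, 74), (228, 73), (232, 73), (236, 73), (240, 71), (244, 73), (248, 71), (252, 74), (256, 86)]
```

Run:
```python
from h import *
A='pics/w4.png';B='pics/w5.png'
print(tri((A,188,250.5),(B,205,296.5)),tri((A,206,251),(B,220,296.5)))
im=cv2.imread(A)
for c in (318,320,322): print([(y,int(im[y,c].mean())) for y in list(range(139,146))+list(range(176,183))+list(range(203,210))])
for r in (150,170,200,230): print(r,im[r,300:340].mean(1).astype(int).tolist())
o=bot.get_obs();print(o['ee_pos'],o['tcp_rot'])
for f,P in ((A,(.6438,-.2692,.2723)),(B,(.6338,-.2098,.2907))):
    y=np.radians(99.1);tx=np.array([np.cos(y),np.sin(y),0]);ty=np.array([np.sin(y),-np.cos(y),0])
    for v,dz in ((141.8,-.0609),(206.5,.0041)):
        X=plane(f,320.5,v,P[2]+dz)-P;print(X@tx,X@ty)
```

```text
(array([ 0.53465953, -0.32537449,  0.15644195]), [np.float64(1.4299759495167893e-05), np.float64(1.4299759495116771e-05)]) (array([ 0.54873931, -0.32570407,  0.15253028]), [np.float64(0.000273413769777318), np.float64(0.00027341376977726235)])
[(139, 95), (140, 93), (141, 91), (142, 120), (143, 236), (144, 227), (145, 226), (176, 225), (177, 225), (178, 96), (179, 104), (180, 104), (181, 104), (182, 105), (203, 103), (204, 104), (205, 104), (206, 103), (207, 71), (208, 73), (209, 74)]
[(139, 94), (140, 95), (141, 91), (142, 121), (143, 235), (144, 228), (145, 226), (176, 222), (177, 226), (178, 221), (179, 96), (180, 102), (181, 104), (182, 104), (203, 103), (204, 102), (205, 106), (206, 103), (207, 71), (208, 74), (209, 74)]
[(139, 95), (140, 93), (141, 91), (142, 128), (143, 235), (144, 228), (145, 226), (176, 223), (177, 225), (178, 227), (179, 95), (180, 104), (181, 103), (182, 104), (203, 103), (204, 103), (205, 105), (206, 102), (207, 73), (208, 75), (209, 73)]
150 [61, 64, 64, 64, 64, 64, 65, 63, 62, 63, 64, 64, 67, 65, 62, 51, 187, 227, 225, 224, 225, 224, 225, 232, 160, 72, 63, 65, 66, 65, 60, 53, 126, 130, 131, 131, 128, 131, 133, 138]
170 [66, 68, 68, 68, 67, 67, 63, 64, 63, 64, 64, 63, 66, 66, 66, 56, 185, 225, 223, 222, 222, 223, 224, 230, 159, 73, 64, 67, 68, 66, 64, 63, 65, 65, 65, 63, 66, 64, 63, 66]
200 [63, 63, 67, 68, 68, 65, 63, 65, 64, 63, 63, 64, 66, 68, 68, 65, 93, 105, 104, 103, 103, 103, 104, 106, 78, 65, 67, 66, 66, 66, 68, 68, 67, 68, 68, 69, 69, 68, 67, 65]
230 [133, 134, 134, 133, 133, 139, 73, 65, 64, 63, 61, 69, 73, 74, 75, 73, 73, 73, 73, 73, 73, 74, 73, 74, 74, 75, 73, 75, 73, 67, 64, 63, 63, 64, 66, 69, 69, 67, 67, 68]
[ 0.63371262 -0.21019053  0.29011297] [-1.79996212e+02  1.14599448e-02  9.90845036e+01]
0.06101885093006985 -0.0009143163520861797
0.04217504514666374 -0.0012576805520074655
0.061096677516620394 -0.001069702283400602
0.04219284992643477 -0.0012628815882912963
```

```bash
echo '[[-0.0026,0,0.03,0.3,0],[-0.0026,-0.02,0.068,0.3,0],[-0.0026,-0.045,0.068,0.3,0],[-0.0026,-0.0695,0.068,0.3,0],[-0.0026,-0.0695,0.068,0.3,0]]' | python3 -m pendant|head -2
echo '[[0,0,0,0,0],[0,0,0,0,0],[0,0,0,0,0],[0,0,0,0,0]]' | python3 -m pendant
python3 - <<'E'
from h import *
s=snap('scene','pics/s6.png');w=snap('wrist','pics/w6.png')
cv2.imwrite('pics/c6.png',np.hstack([cv2.resize(s[120:240,190:310],(400,400),interpolation=cv2.INTER_CUBIC),cv2.resize(w[40:240,200:400],(400,400),interpolation=cv2.INTER_CUBIC)]))
E
```

```text
time: 7.28
ee_pos: [0.5616, -0.2246, 0.2213]
time: 7.62
ee_pos: [0.5661, -0.2233, 0.222]
tcp_rot: [-180.0, -0.0, 98.8]
wrist_force: [-0.2, 0.4, -2.0]
opening: 0.0083
grasp_force: 98.5
```

View pics/c6.png

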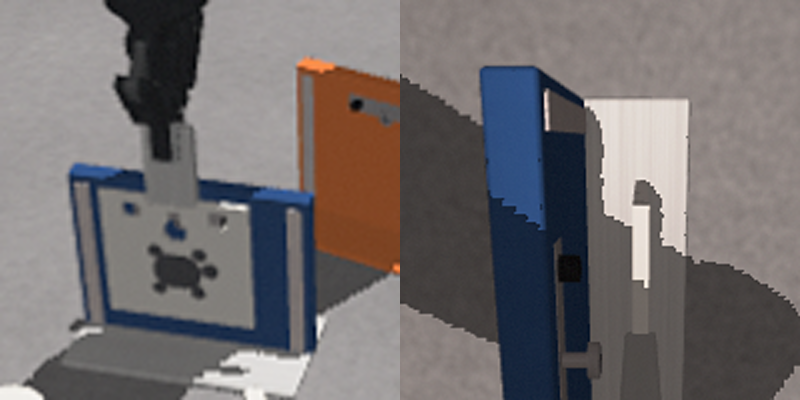

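The scene crop shows the plate before the panel, with the keyhole at crop (175,225). The wrist crop shows the plate parallel to the panel and its back clear of the screw head (595,360). I'll now feel my way in.

```bash
echo '[[0,-0.003,0,0,0],[0,-0.006,0,0,0],[0,-0.009,0,0,0],[0,-0.011,0,0,0],[0,-0.011,0,0,0]]' | python3 -m pendant|sed -n 2,4p
echo '[[0,-0.001,0,0,0],[0,-0.002,0,0,0],[0,-0.003,0,0,0],[0,-0.003,0,0,0],[0,-0.003,0,0,0]]' | python3 -m pendant|sed -n 2,4p
echo '[[0,-0.001,0,0,0],[0,-0.002,0,0,0],[0,-0.002,0,0,0],[0,-0.002,0,0,0]]' | python3 -m pendant|sed -n 2,4p
```

```text
ee_pos: [0.554, -0.225, 0.2225]
tcp_rot: [180.0, 0.0, 98.8]
wrist_force: [0.4, -0.0, -1.9]
ee_pos: [0.5515, -0.2254, 0.2223]
tcp_rot: [180.0, -0.0, 98.8]
wrist_force: [0.8, -1.3, -0.9]
ee_pos: [0.5495, -0.2257, 0.2223]
tcp_rot: [180.0, 0.0, 98.8]
wrist_force: [1.2, -0.6, -2.5]
```

```bash
echo '[[0,-0.001,0,0,0],[0,-0.002,0,0,0],[0,-0.003,0,0,0],[0,-0.003,0,0,0],[0,-0.003,0,0,0]]' | python3 -m pendant|sed -n 2,4p
echo '[[0,-0.001,0,0,0],[0,-0.002,0,0,0],[0,-0.003,0,0,0],[0,-0.003,0,0,0],[0,-0.003,0,0,0]]' | python3 -m pendant|sed -n 2,4p
echo '[[0,-0.001,0,0,0],[0,-0.002,0,0,0],[0,-0.002,0,0,0],[0,-0.002,0,0,0]]' | python3 -m pendant|sed -n 2,4p
```

```text
ee_pos: [0.5466, -0.2261, 0.2223]
tcp_rot: [180.0, 0.0, 98.8]
wrist_force: [0.8, 0.4, -1.1]
ee_pos: [0.5438, -0.2265, 0.2223]
tcp_rot: [180.0, 0.0, 98.8]
wrist_force: [2.7, 0.3, -2.1]
ee_pos: [0.5418, -0.2268, 0.2224]
tcp_rot: [180.0, -0.0, 98.8]
wrist_force: [3.8, 1.2, -2.5]
```

```bash
echo '[[0,-0.0008,0,0,0],[0,-0.0015,0,0,0],[0,-0.0015,0,0,0],[0,-0.0015,0,0,0]]' | python3 -m pendant|sed -n 2,4p
echo '[[0,0,0.001,0,0],[0,0,0.002,0,0],[0,0,0.003,0,0],[0,0,0.004,0,0],[0,0,0.004,0,0]]' | python3 -m pendant|sed -n 2,4p
echo '[[0,0,0.001,0,0],[0,0,0.002,0,0],[0,0,0.003,0,0],[0,0,0.004,0,0],[0,0,0.004,0,0]]' | python3 -m pendant|sed -n 2,4p
```

```text
ee_pos: [0.5404, -0.2271, 0.2224]
tcp_rot: [180.0, -0.0, 98.8]
wrist_force: [5.7, 1.0, -3.2]
ee_pos: [0.5406, -0.2272, 0.2189]
tcp_rot: [179.9, 0.0, 98.8]
wrist_force: [4.8, 0.8, -0.4]
ee_pos: [0.5411, -0.2273, 0.2155]
tcp_rot: [179.8, 0.1, 98.8]
wrist_force: [6.9, 0.4, 2.6]
```

```bash
echo '[[0,0,0.001,0,0],[0,0,0.002,0,0],[0,0,0.002,0,0],[0,0,0.002,0,0]]' | python3 -m pendant|sed -n 2,4p
python3 - <<'E'
from h import *
o=bot.get_obs();print(o['wrist_force'].round(2) if hasattr(o['wrist_force'],'round') else o['wrist_force'],o['torque'],o['opening'])
s=snap('scene','pics/s7.png');w=snap('wrist','pics/w7.png')
cv2.imwrite('pics/c7.png',np.hstack([cv2.resize(s[150:230,200:280],(480,480),interpolation=cv2.INTER_CUBIC),cv2.resize(w[60:260,240:360],(288,480),interpolation=cv2.INTER_CUBIC)]))
E
```

```text
ee_pos: [0.5411, -0.2272, 0.2133]
tcp_rot: [179.8, 0.1, 98.8]
wrist_force: [7.6, 1.2, 1.3]
[7.64 1.18 1.34] [ 0.20774161 -1.95440381  0.01590581] 0.008553123707523713
```

View pics/c7.png

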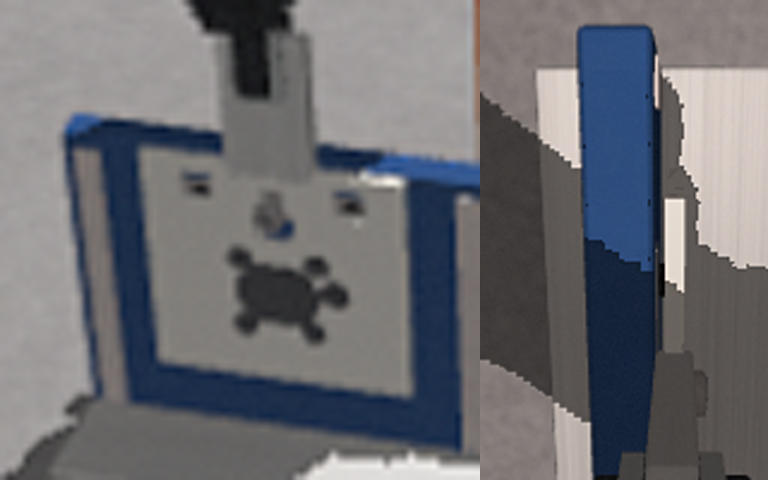

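The screw head now sits in front of the plate within the keyhole slot (crop (270,215), and right of the plate in the wrist crop), so the plate is sliding behind the head. I'll keep pulling down.

```bash
echo '[[0,0.0005,0.001,0,0],[0,0.0005,0.002,0,0],[0,0.0005,0.003,0,0],[0,0.0005,0.003,0,0],[0,0.0005,0.003,0,0]]' | python3 -m pendant|sed -n 1,4p
echo '[[0,0,0.001,0,0],[0,0,0.0015,0,0],[0,0,0.0015,0,0],[0,0,0.0015,0,0]]' | python3 -m pendant|sed -n 2,4p
echo '[[0,0,0.0005,0,0],[0,0,0.001,0,0],[0,0,0.001,0,0],[0,0,0.001,0,0]]' | python3 -m pendant|sed -n 2,4p
```

```text
time: 12.07
ee_pos: [0.5412, -0.2272, 0.21]
tcp_rot: [179.9, 0.1, 98.8]
wrist_force: [6.3, 0.7, 0.5]
ee_pos: [0.5412, -0.2272, 0.2086]
tcp_rot: [179.9, 0.1, 98.8]
wrist_force: [6.6, 0.4, 0.1]
ee_pos: [0.5412, -0.2271, 0.2075]
tcp_rot: [179.9, 0.0, 98.8]
wrist_force: [6.9, 2.6, -1.8]
```

```bash
for i in 1; do echo '[[0,0,0.0005,0,0],[0,0,0.001,0,0],[0,0,0.001,0,0],[0,0,0.001,0,0]]' | python3 -m pendant|sed -n 2,4p
echo '[[0,0,0.0005,0,0],[0,0,0.0005,0,0],[0,0,0.0005,0,0],[0,0,0.0005,0,0]]' | python3 -m pendant|sed -n 2,4p
echo '[[0,0,0.0005,0,0],[0,0,0.0005,0,0],[0,0,0.0005,0,0],[0,0,0.0005,0,0]]' | python3 -m pendant|sed -n 2,4p; done
```

```text
ee_pos: [0.5413, -0.2271, 0.2066]
tcp_rot: [179.9, 0.0, 98.8]
wrist_force: [7.8, 0.4, 1.2]
ee_pos: [0.5413, -0.2271, 0.2061]
tcp_rot: [179.9, 0.1, 98.8]
wrist_force: [6.4, 1.0, 1.4]
ee_pos: [0.5413, -0.2271, 0.2057]
tcp_rot: [179.9, 0.1, 98.8]
wrist_force: [6.6, 0.9, 1.0]
```

```bash
echo '[[0,0,0.0005,0,0],[0,0,0.0005,0,0],[0,0,0.0005,0,0],[0,0,0.0005,0,0]]' | python3 -m pendant|sed -n 2,4p
echo '[[0,0,0.0005,0,0],[0,0,0.0005,0,0],[0,0,0.0005,0,0],[0,0,0.0005,0,0]]' | python3 -m pendant|sed -n 2,4p
echo '[[0,0,0.0005,0,0],[0,0,0.0005,0,0],[0,0,0.0005,0,0],[0,0,0.0005,0,0]]' | python3 -m pendant|sed -n 2,4p
python3 - <<'E'
from h import *
import numpy as np
s=snap('scene','pics/s8.png');w=snap('wrist','pics/w8.png')
cv2.imwrite('pics/c8.png',np.hstack([cv2.resize(s[150:230,200:280],(480,480),interpolation=cv2.INTER_CUBIC),cv2.resize(w[60:260,240:360],(288,480),interpolation=cv2.INTER_CUBIC)]))
g=cv2.cvtColor(s,cv2.COLOR_BGR2GRAY);print(g[176:192,228:264])
E
```

```text
ee_pos: [0.5413, -0.2271, 0.2052]
tcp_rot: [179.9, 0.1, 98.8]
wrist_force: [7.6, 0.0, 1.9]
ee_pos: [0.5413, -0.2272, 0.2047]
tcp_rot: [179.9, 0.1, 98.8]
wrist_force: [6.5, 0.3, 2.2]
ee_pos: [0.5413, -0.2272, 0.2045]
tcp_rot: [179.9, 0.1, 98.8]
wrist_force: [5.8, 0.4, 4.1]
[[ 37  42  43  43  42  44  43  40  36  94 114 110 109 110 109 110 108 111
  111 109 108 108 110 105  86  52  38  43  40  41  38  41  37  36  36  33]
 [ 74  69  64  65  59  50  48  39  37  79 108 110 111 108 108 110 108 112
  109 110 108 109 111 105  85  55  43  41  38  42  43  45  41  58  59  59]
 [125 116 109 108 102  88  85  75  75  90 107 109 110 108 110 108 109 110
  111 110 108 109 109 108  87  52  41  45  46  45  45  45  43  75  78  80]
 [128 129 126 128 128 126 126 124 125 118 112 108 109 109 110 108 109 110
  111 110 109 110 109 111  92  52  39  42  42  43  44  42  40  41  42  43]
 [127 126 127 126 125 129 129 129 129 118 113 110 106 109 107 107 108 110
  110 108 107 108 110 110  96  72  57  55  49  47  38  36  35  36  37  39]
 [127 125 119 110  90 102 115 125 129 122 118 115 110 113 111 109 108 111
  112 10
[... 857 characters left out ...]
 127 127 130  99  74  67  76
   78 111 127 129 127 127 128 129 127 122  74  30  18  38  98 125 128 127]
 [127 128 127 126 127 126 128 127 127 128 127 126 127 129 104  76  72  80
   63  67 109 127 128 127 126 128 128 122 108  84  78  86 102 125 128 128]
 [127 127 127 127 127 127 127 127 127 125 126 127 127 130 102  59  44  41
   40  37  65 120 126 127 127 128 127 125 126 126 127 125 124 126 127 128]
 [127 126 125 127 126 126 126 128 128 127 127 126 127 128 107  69  45  42
   42  42  37 117 128 127 127 126 127 127 126 128 129 128 127 127 127 125]
 [126 125 127 126 127 127 128 128 126 128 127 127 126 128 121 101  69  50
   44  39  48 118 129 126 127 127 126 127 127 128 126 126 127 128 127 128]]
```

```bash
echo '[[0,0,0.0005,0,0],[0,0,0.0005,0,0],[0,0,0.0005,0,0],[0,0,0.0005,0,0]]' | python3 -m pendant|sed -n 2,4p
echo '[[0,0,0.0005,0,0],[0,0,0.0005,0,0],[0,0,0.0005,0,0],[0,0,0.0005,0,0]]' | python3 -m pendant|sed -n 2,4p
python3 - <<'E'
from h import *
o=bot.get_obs();print(o['wrist_force'],o['torque'],o['ee_pos'])
E
```

```text
ee_pos: [0.5413, -0.2272, 0.2044]
tcp_rot: [179.8, 0.1, 98.8]
wrist_force: [5.1, 1.4, 6.0]
ee_pos: [0.5413, -0.2272, 0.2043]
tcp_rot: [179.8, 0.1, 98.8]
wrist_force: [4.7, 0.5, 7.1]
[4.69769034 0.53339927 7.1030942 ] [ 0.38087447 -1.1488521  -0.0437141 ] [ 0.54134123 -0.22721463  0.20428786]
```

View pics/c8.png

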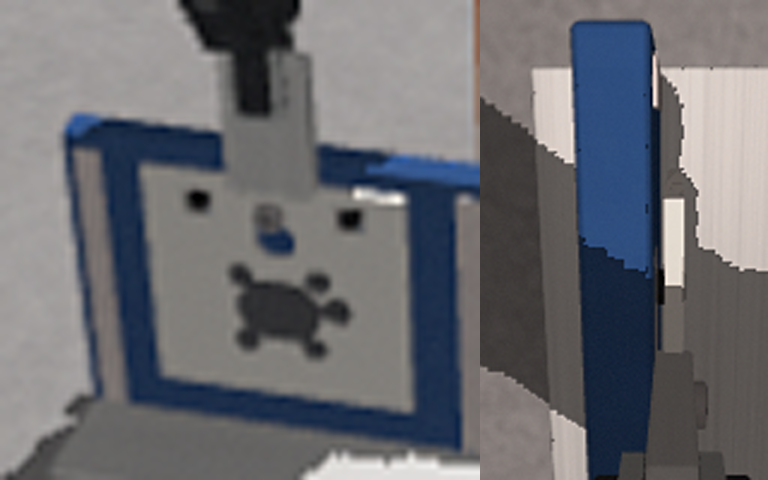

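The side holes at crop (198,200) and (350,218) are filled with black pins, and the slot top is at the screw. Next I'll back off slightly to see what the remaining x force comes from.

```bash
echo '[[0,0.0005,-0.0005,0,0],[0,0.001,-0.001,0,0],[0,0.001,-0.001,0,0],[0,0.001,-0.001,0,0]]' | python3 -m pendant|sed -n 2,4p
echo '[[0,0.0005,0,0,0],[0,0.001,0,0,0],[0,0.001,0,0,0],[0,0.001,0,0,0]]' | python3 -m pendant|sed -n 2,4p
echo '[[0,0.0005,0,0,0],[0,0.001,0,0,0],[0,0.001,0,0,0],[0,0.001,0,0,0]]' | python3 -m pendant|sed -n 2,4p
```

```text
ee_pos: [0.5416, -0.2271, 0.2043]
tcp_rot: [180.0, 0.1, 98.8]
wrist_force: [1.3, -0.0, 7.1]
ee_pos: [0.542, -0.2271, 0.2043]
tcp_rot: [-180.0, 0.1, 98.8]
wrist_force: [-2.1, -0.8, 7.9]
ee_pos: [0.5425, -0.2271, 0.2042]
tcp_rot: [-179.9, 0.1, 98.8]
wrist_force: [-3.4, -0.8, 9.1]
```

```bash
echo '[[0,-0.0008,-0.0005,0,0],[0,-0.0017,-0.001,0,0],[0,-0.0017,-0.001,0,0],[0,-0.0017,-0.001,0,0]]' | python3 -m pendant|sed -n 2,4p
echo '[[0,0,-0.0005,0,0],[0,0,-0.001,0,0],[0,0,-0.001,0,0],[0,0,-0.001,0,0]]' | python3 -m pendant|sed -n 2,4p
```

```text
ee_pos: [0.5417, -0.227, 0.2044]
tcp_rot: [-180.0, 0.0, 98.8]
wrist_force: [-0.2, -2.0, 4.5]
ee_pos: [0.5417, -0.2267, 0.2047]
tcp_rot: [-179.9, -0.0, 98.8]
wrist_force: [0.6, -0.3, -1.8]
```

The x force has vanished with the plate's back still about 3 mm off the face, so the pins have snapped out. I'll settle the plate down and release.

```bash
echo '[[0,0,0.0005,0,0],[0,0,0.001,0,0],[0,0,0.001,0,0],[0,0,0.001,0,0]]' | python3 -m pendant|sed -n 2,4p
echo '[[0,0,0,0,0.03],[0,0,0,0,0.03],[0,0,0,0,0.03],[0,0,0,0,0.03],[0,0,0,0,0.03]]' | python3 -m pendant|sed -n 2,6p
echo '[[0,0,-0.01,0,0.03],[0,0,-0.025,0,0.03],[0,0,-0.05,0,0.03],[0,0,-0.085,0,0.03],[0,0,-0.12,0,0.03]]' | python3 -m pendant|sed -n 1,4p
echo '[[0,0,0,0,0.03],[0,0,0,0,0.03],[0,0,0,0,0.03],[0,0,0,0,0.03],[0,0,0,0,0.03]]' | python3 -m pendant|sed -n 1,4p
python3 - <<'E'
from h import *
s=snap('scene','pics/s9.png');w=snap('wrist','pics/w9.png')
cv2.imwrite('pics/c9.png',np.hstack([cv2.resize(s[140:240,195:295],(480,480),interpolation=cv2.INTER_CUBIC),cv2.resize(w[60:260,240:373],(320,480),interpolation=cv2.INTER_CUBIC)]))
E
```

```text
ee_pos: [0.5418, -0.2268, 0.2045]
tcp_rot: [-180.0, 0.0, 98.8]
wrist_force: [-1.4, 0.2, 3.3]
ee_pos: [0.542, -0.2268, 0.2042]
tcp_rot: [-180.0, -0.0, 98.8]
wrist_force: [-0.3, 0.5, -0.3]
opening: 0.0301
grasp_force: 0.0
time: 18.33
ee_pos: [0.5414, -0.2266, 0.3259]
tcp_rot: [-180.0, -0.0, 98.8]
wrist_force: [0.6, -0.8, 0.3]
time: 18.75
ee_pos: [0.5417, -0.2267, 0.3231]
tcp_rot: [-179.9, -0.1, 98.8]
wrist_force: [-0.3, -0.2, -0.3]
```

View pics/c9.png

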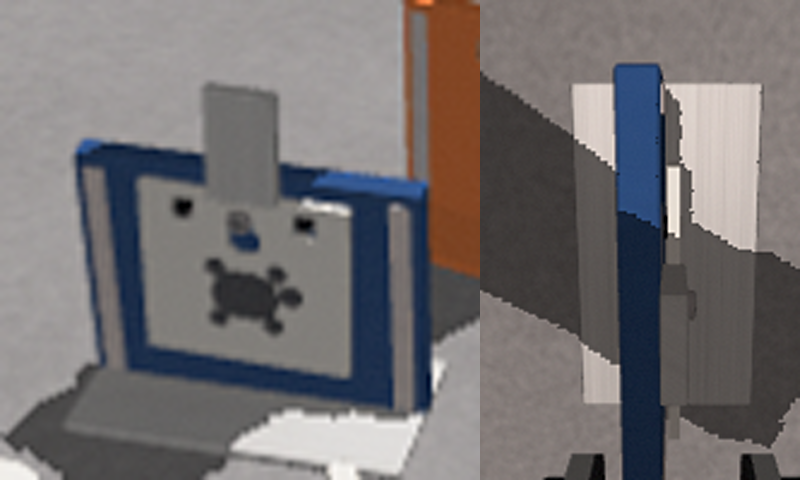

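The plate hangs straight and parallel to the panel. The screw head is at the slot top (240,222), both pins fill the side holes (183,207) and (305,225), and the gripper is clear.

```bash
python3 -c "
from workcell import bot
print(bot.job_done())"
```

```text
the job is handed in; nothing more can be done
None
```

The turtle notice plate hangs straight on the blue panel with the slot home on the screw and both pins in its side holes; the gripper is clear, and I handed the job in at about 19 s (no verdict was shown).

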